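# Two-key interlock reset

### The job

Reset the tripped interlock at the station with the two large round keys: push its clear guard fully back with a fingertip, then press both round keys together, one fingertip on each, all the way down and keep them down for three seconds before letting both come up again. Leave the guard open, do not press the small test key between them, and leave the bar-key station and everything else on the worktop alone; nothing is to be picked up.

Things in the scene. Friction and masses are not known exactly. Their poses are not given: they have to be found in the camera images.
- station_round: Station to use: fixed grey box, 144 (x) by 140 mm (y), two large ROUND black keys on its deck (45 mm high). Origin: centre of underside; x from front (robot side) to rear, y left, z up. Rear housing, top 88 mm high, fills x 15 to 72 mm. Keys at x -20, y +33 (left), 0 (small test key), -33 mm (right). Bolted down; place and yaw vary; may be the left or right one.
- round_guard (a joint): Clear sliding guard, round-key station, m: 0 = forward over the keys, 0.050 = fully back at its stop in the rear housing; starts 0 to 0.008. Slides along station +x, stays where left, takes about 1.5 N. 112 mm wide, top 81 mm up; its upright front plate (grey bar on its top edge) spans 57 to 81 mm up, passing 2 mm over the keys. Fully back, the front plate is at station x = +8 mm.
- round_guard_front (a point): Centre of the outer face of that guard's front plate, 71 mm above the worktop, where a fingertip pushes; axes as the station's. It moves with the guard (station x = -42 mm when fully forward).
- round_key_left (a joint): Large black round key, 30 mm diameter, left of the pair on the round-key station, m: 0 = up, 0.008 = bottomed; springs back; about 1.5 N to start, 4 N at the bottom.
- round_left_top (a point): Centre of the top face of the left round key: 10 mm above the deck when up (55 mm above the worktop), 2 mm above it when bottomed. The two large keys are 66 mm apart, centre to centre, with 36 mm between their inner edges.
- round_key_right (a joint): Large black round key, 30 mm diameter, right of the pair on the round-key station, m: 0 = up, 0.008 = bottomed; springs back; about 1.5 N to start, 4 N at the bottom.
- round_right_top (a point): Centre of the top face of the right round key: 10 mm above the deck when up (55 mm above the worktop), 2 mm above it when bottomed. The two large keys are 66 mm apart, centre to centre, with 36 mm between their inner edges.
- round_test_key (a joint): Small 11x11 mm square test key midway between the large keys of the round-key station, m: 0 = up (top 5 mm above the deck), 0.004 = bottomed; must not be pressed.
- bar_key_left (a joint): Large black bar key, 38 mm (x) by 14 mm (y), left of the pair on the bar-key station, m: 0 = up, 0.008 = bottomed; springs back; about 1.5 N to start, 4 N at the bottom.
- bar_key_right (a joint): Large black bar key, 38 mm (x) by 14 mm (y), right of the pair on the bar-key station, m: 0 = up, 0.008 = bottomed; springs back; about 1.5 N to start, 4 N at the bottom.
- bar_test_key (a joint): Small 11x11 mm square test key midway between the large keys of the bar-key station, m: 0 = up (top 5 mm above the deck), 0.004 = bottomed; must not be pressed.
- station_bar: The other station, to be left alone: the same box, guard and layout, but with two long narrow BAR-shaped black keys, 38 mm (x) by 14 mm (y). Origin and axes as for station_round.
- bar_guard (a joint): Guard of the bar-key station, same meaning; starts at 0 to 0.008; to be left alone.
- vial: Bystander, loose: small amber-filled glass vial with a cap, 21 dia x 53 high mm; origin at the centre of its underside. Not to be disturbed.
- pot: Bystander, loose: small clear pot with white cap, 32 dia x 58 high mm; origin at the centre of its underside. Not to be disturbed.
- beaker: Bystander, loose: glass beaker, 57x63x81 mm; origin at the centre of its underside. Not to be disturbed.
- dish: Bystander, loose: shallow glass petri dish, 94 dia x 16 mm; origin at the centre of its underside. Not to be disturbed.
- goggles: Bystander, loose: clear safety goggles, 166x154x54 mm; origin at the centre of its underside. Not to be disturbed.
- potato: Bystander, loose: brown potato, 69x90x51 mm; origin at the centre of its underside. Not to be disturbed.

How it is judged:
By the outcome, as a careful person would: the job done as asked, in the order asked, and still so for the second after the job is handed in, with the robot touching nothing.
It also fails if it takes over 48 s, if anything falls off the work surface, if the arm or the gripper's body presses on something with over 40 N, if the wrist force passes 120 N, or if a joint passes its speed limit or range.

### The arm

A 7-joint arm with a two-finger parallel gripper is mounted at the origin on a cart in front of the work surface, level with it; the furniture and walls round the work are solid. World frame = base frame: x ahead of the robot, y to its left, z up, the work surface at z = 0. Lengths are in m, angles in degrees, forces in N, time in s.
With the tool pointing down it reaches from about 0.425 to 0.875 m from the base axis. Payload 4.7 kg.
Tool frame: the origin (TCP) lies between the finger pads; the fingertips stand env.tip_reach ahead of it and the grasp point (between the pads) lies 2 mm behind it (env.tip_reach is the distance from the TCP to the fingertips, in m); z points along the fingers, y is the line along which they close (so a half turn about z gives the same grasp; the last joint's range is limited). The gripper opens to 87 mm and grips with 3 to 60 N. Pads are 19 mm wide; open, the fingers measure 117 mm over their backs; the gripper's body (75 mm by 190 mm) begins 51 mm behind the grasp point.
Start: joints at [-63.764, 18.392, -4.016, 83.108, 1.295, 78.541, -3.26], TCP at [0.279, 0.587, 0.24] pointing down, gripper open.
Joint ranges: [-163.93, 163.93], [-17.29, 119.83], [-79.2, 71.16], [3.27, 140.29], [-89.18, 269.18], [5.43, 117.66], [-154.24, 154.24]. Speed limits (degrees/s): [147.25, 147.25, 180, 180, 180, 180, 180].

### API

Orientations are given as [roll, pitch, yaw] about the fixed x, y, z axes, in that order (R = Rz(yaw) Ry(pitch) Rx(roll)).
In Python, from cell import env, eyes gives the robot as it stands (env), with the cameras (eyes).
- The arm moves only by the shell command python3 steer.py 'ROWS' [FORCE]. ROWS is rows parted by semicolons, their numbers by spaces, 1 to 8 of them, each of 5 numbers: dx, dy, dz in m, then a turn about the tool's z in degrees, then the finger opening in m; each row is the pose to reach, as a shift and turn from the pose commanded when the command began, along the tool's axes at that moment; what a row does not reach only later rows make up. A row lasts 1/12 s, in which the tool goes at most 0.0417 m and 7.16 degrees, less where a joint would pass 70% of its speed; a pose out of reach is approached as far as the arm can. The fingers move at their own pace and stop on an object; FORCE is the grip in N (left out, the last holds). Time passes only in rows, so rows that do not move let the fingers close. It prints the time, the measured TCP pose, the force, the opening and the grip force at its end.
- env.get_obs(): the state, without advancing time (a new reading comes with each control period).
- eyes.read_camera(name): name is "scene" or "top"; returns a dict with "color" (480x640x3 uint8, blue, green, red), "fx", "fy", "cx", "cy" (pixels), "dist" ([k1, k2, p1, p2, k3] as OpenCV has them; the pictures are not rectified), "world_from_camera" (4x4, takes a point from camera to world coordinates). Camera axes: x right, y down, z forward; pixel columns grow to the right and rows downward; lengths in m; the calibration is good to about 2 mm. A picture is of the moment at which its call begins. There is no depth.
- env.sign_off(): hands the job in; it is judged then, once.
The state is a dict: "time_s": time; "qpos": joint angles; "joint_velocities": joint speeds; "effort": joint torques, N m; "tool_pos": TCP position; "tool_rot": TCP orientation; "force": force on the tool from outside, world axes, zero at the start; "wrist_torque": the same for the moment, N m; "grip_width": finger opening in m; "grasp_force": force on a finger pad.
Only numpy, scipy, OpenCV 4.12 (cv2) and the standard library are available. Lean on these libraries where they do the work, as an engineer would, in place of code of your own. Each camera call takes 0.05 s, during which the arm holds its last target. There are 200 camera calls.

## Working session

There is one attempt and no reset: what is moved stays moved. The work goes in short steps, Python scripts to look and compute and a shell command to move; the robot and the scene stay as the last step left them, time stands still between calls to the robot, and variables do not carry over. Pictures are saved under pics/ and viewed, at most 10 in all, crops included, and the job is handed in when it is done.

```bash
ls; mkdir -p pics
python3 - <<'E'
from cell import env, eyes
import cv2,pickle
d={}
for n in("scene","top"):
    c=eyes.read_camera(n);d[n]=c;cv2.imwrite(f"pics/{n}0.png",c["color"])
    print(n,c["fx"],c["fy"],c["cx"],c["cy"],c["dist"],c["world_from_camera"])
pickle.dump(d,open("cams.pkl","wb"))
print(env.get_obs(),env.tip_reach)
E
```

```text
cell.py
pics
steer.py
scene 482.33972366544 482.33972366544 323.6279486506177 235.9550922033139 [0.02475176 0.         0.         0.         0.        ] [[ 0.90774651 -0.28341583  0.3093085   0.2219128 ]
 [-0.41912201 -0.64474026  0.63925483 -0.80524688]
 [ 0.01824871 -0.70991934 -0.70404653  0.93771012]
 [ 0.          0.          0.          1.        ]]
top 553.1704883072509 553.1704883072509 322.0067509058687 239.26151703324527 [-0.0021517  0.         0.         0.         0.       ] [[ 0.03029517 -0.98290558  0.18160073  0.30100043]
 [-0.99942519 -0.03255307 -0.00946488 -0.00330424]
 [ 0.01521475 -0.1812096  -0.9833268   1.67308047]
 [ 0.          0.          0.          1.        ]]
{'time_s': 0.1, 'qpos': array([-63.7642621 ,  18.43368012,  -4.01392108,  83.16841335,
         1.2954343 ,  78.53999426,  -3.25824798]), 'joint_velocities': array([-0.0322541 , -0.0068716 , -0.06774338, -0.21528675,  0.00109174,
        0.03776237, -0.03629787]), 'effort': array([ 5.51292669e-04, -4.92574668e+01, -4.05105958e-01, -3.13395917e+01,
       -6.41643419e-02,  3.95620940e-02,  5.40233782e-05]), 'tool_pos': array([0.27895529, 0.58658393, 0.23857908]), 'tool_rot': array([-1.79903160e+02,  6.38568739e-03,  1.54574184e+02]), 'force': array([-0.41158796,  0.0298426 ,  0.39885767]), 'wrist_torque': array([0.00451487, 0.048105  , 0.00348479]), 'grasp_force': 0.0, 'grip_width': 0.08720172078529859} 0.017
```

View pics/scene0.png

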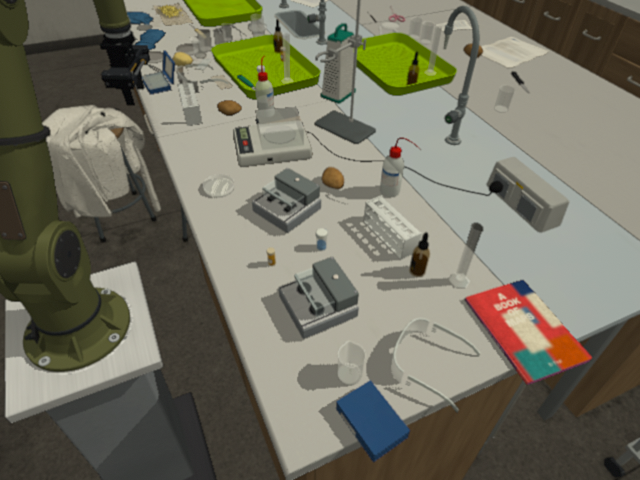

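View pics/top0.png

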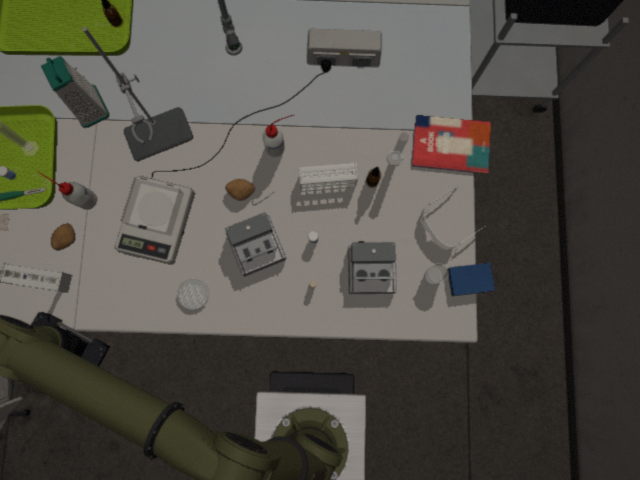

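The right station (top view about (372,268); scene about (318,297)) seems to have the round keys. The left one is at top (255,245). I'll enlarge both.

Run:
```python
import cv2,numpy as np
t=cv2.imread("pics/top0.png");s=cv2.imread("pics/scene0.png")
r=lambda im,x,y,w,h,k:cv2.resize(im[y:y+h,x:x+w],None,fx=k,fy=k,interpolation=cv2.INTER_CUBIC)
a=r(t,340,235,66,65,6);b=r(s,270,250,100,90,4)
c=np.zeros((400,800,3),np.uint8);c[:390,:396]=a;c[:360,400:]=b
cv2.imwrite("pics/crop1.png",c)
```

```text
(no output)
```

View pics/crop1.png

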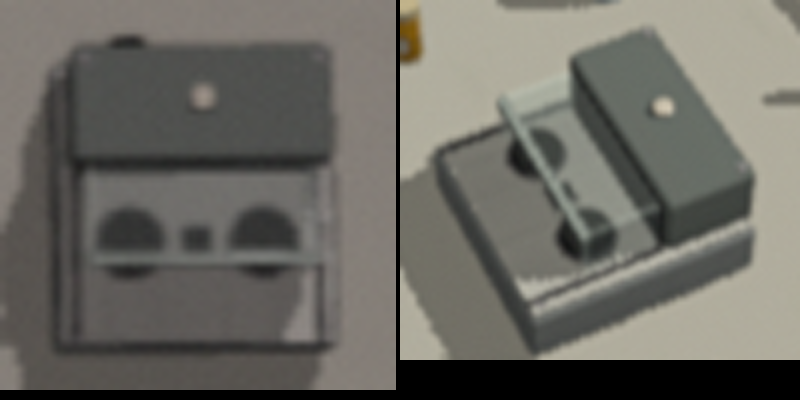

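Enlarged, the right station clearly has round keys, with the guard bar forward. Crop pixels: left key (131,243), right key (264,241), test key (197,239), guard bar row 258. Next I'll fit the station pose from both views.

```bash
cat > fit.py <<'E'
import cv2,pickle,numpy as np
from scipy.optimize import least_squares
d=pickle.load(open("cams.pkl","rb"))
def proj(n,P):
    c=d[n];M=np.linalg.inv(c["world_from_camera"]);K=np.array([[c["fx"],0,c["cx"]],[0,c["fy"],c["cy"]],[0,0,1]])
    return cv2.projectPoints(np.array(P,float),cv2.Rodrigues(M[:3,:3])[0],M[:3,3],K,np.array(c["dist"]))[0][:,0]
L=[(-.02,.033,.055),(-.02,-.033,.055),(-.072,.07,.045),(-.072,-.07,.045)]
T=(np.array([(131,243),(264,241),(57,347),(335,347)])+.5)/6-.5+[340,235]
S=(np.array([(136,153),(188,234),(38,155),(133,305)])+.5)/4-.5+[270,250]
def W(p,L):
    L=np.array(L);c,s=np.cos(p[2]),np.sin(p[2])
    return np.c_[p[0]+c*L[:,0]-s*L[:,1],p[1]+s*L[:,0]+c*L[:,1],L[:,2]]
if __name__=="__main__":
  for ns in(["top"],["scene"],["top","scene"]):
    f=lambda p:np.concatenate([(proj(n,W(p,L))-(T if n=="top" else S)).ravel() for n in ns])
    r=least_squares(f,[.6,-.1,0]);p=r.x
    print(ns,p[:2],np.degrees(p[2]),np.round(r.fun.reshape(-1,2),1).tolist())
  # guard bar in top view: centre at crop (209,258), z=.081
  for q in(0,.004,.008):print(q,[((proj(n,W(p,[(-.042+q,y,.081) for y in(.056,-.056)]))-o+.5)*k-.5).round(0).tolist() for n,o,k in(("top",[340,235],6),("scene",[270,250],4))])
E
python3 fit.py
```

```text
['top'] [ 0.51874806 -0.16975657] 1.8425168668288785 [[-0.2, -0.4], [0.0, -0.1], [-0.5, 0.2], [0.7, 0.2]]
['scene'] [ 0.51889042 -0.17041513] 2.5649117886454524 [[0.6, -1.4], [0.3, -1.3], [-1.4, -2.5], [0.4, 4.5]]
['top', 'scene'] [ 0.51889399 -0.17007924] 2.2684572956681452 [[-0.0, -0.4], [0.2, -0.2], [-0.2, 0.4], [1.0, -0.0], [0.6, -1.6], [0.1, -1.4], [-1.3, -2.7], [0.1, 4.3]]
0 [[[89.0, 280.0], [321.0, 278.0]], [[87.0, 104.0], [172.0, 244.0]]]
0.004 [[[88.0, 272.0], [320.0, 270.0]], [[93.0, 101.0], [178.0, 242.0]]]
0.008 [[[88.0, 264.0], [320.0, 262.0]], [[99.0, 99.0], [185.0, 239.0]]]
```

```bash
cat > go.py <<'E'
import sys,numpy as np
from cell import env, eyes
from scipy.spatial.transform import Rotation as R
P=[.519,-.170];YAW=2.1
def st(x,y,z):
    c,s=np.cos(np.radians(YAW)),np.sin(np.radians(YAW));return np.array([P[0]+c*x-s*y,P[1]+s*x+c*y,z])
def delta(w,yaw=180+YAW):
    o=env.get_obs();r=R.from_euler('xyz',o["tool_rot"],degrees=True)
    t=-((yaw-o["tool_rot"][2]+180)%360-180)
    print(np.round(r.inv().apply(np.array(w)-o["tool_pos"]),4),"turn",round(t,2),"| t",o["time_s"],np.round(o["tool_pos"],4),np.round(o["tool_rot"],2),"F",np.round(o["force"],1))
if __name__=="__main__":
    a=[float(v) for v in sys.argv[2:5]];delta(st(*a) if sys.argv[1]=="s" else a)
E
python3 go.py w .50 .25 .24
python3 steer.py '-0.035 -0.021 0 -3 0.087; -0.07 -0.042 0 -6 0.06; -0.105 -0.063 0 -9 0.03; -0.14 -0.084 0 -12 0; -0.175 -0.105 0 -16 0; -0.21 -0.126 0 -20 0; -0.245 -0.147 0 -24 0; -0.28 -0.168 0 -27.5 0' 10; python3 go.py s -.085 0 .2
```

```text
time_s: 0.77
tool_pos: [0.4604, 0.3131, 0.2393]
tool_rot: [-180.0, -0.0, -177.7]
force: [1.0, -0.3, 1.0]
grip_width: 0.0478
grasp_force: 0.0
[ 0.0456 -0.4847  0.0394] turn 0.17 | t 0.7667 [0.4604 0.3131 0.2393] [-1.7999e+02 -2.0000e-02 -1.7773e+02] F [ 1.  -0.3  1. ]
```

```bash
python3 steer.py '0 -0.33 0 0 0; 0 -0.33 0 0 0; 0 -0.33 0 0 0; 0 -0.33 0 0 0; 0 -0.33 0 0 0; 0 -0.33 0 0 0; 0 -0.33 0 0 0; 0 -0.33 0 0 0'; python3 go.py s -.085 0 .15
```

```text
time_s: 1.43
tool_pos: [0.4712, -0.0173, 0.2394]
tool_rot: [180.0, 0.0, -178.0]
force: [1.5, -0.2, -0.6]
grip_width: 0.0015
grasp_force: 0.0
[ 0.0426 -0.1544  0.0894] turn -0.08 | t 1.4333 [ 0.4712 -0.0173  0.2394] [ 179.99    0.   -177.98] F [ 1.5 -0.2 -0.6]
```

```bash
python3 steer.py '0.01 -0.039 0.015 0 0; 0.02 -0.077 0.03 0 0; 0.03 -0.116 0.05 0 0; 0.0425 -0.154 0.08 0 0; 0.0425 -0.154 0.09 0 0; 0.0425 -0.154 0.09 0 0; 0.0425 -0.154 0.09 0 0'; python3 go.py s -.085 0 .081
python3 - <<'E'
from cell import env, eyes
import cv2,pickle,numpy as np
d={}
r=lambda im,x,y,w,h,k:cv2.resize(im[y:y+h,x:x+w],None,fx=k,fy=k,interpolation=cv2.INTER_CUBIC)
t=eyes.read_camera("top")["color"];s=eyes.read_camera("scene")["color"]
c=np.zeros((400,800,3),np.uint8);c[:390,:396]=r(t,340,235,66,65,6);c[:400,400:]=r(s,270,240,100,100,4)
cv2.imwrite("pics/c2.png",c)
E
```

```text
time_s: 2.02
tool_pos: [0.4339, -0.1701, 0.1488]
tool_rot: [180.0, -0.1, -178.0]
force: [-0.2, 0.2, -0.3]
grip_width: 0.0003
grasp_force: 0.0
[-0.0002 -0.0031  0.0678] turn -0.13 | t 2.0167 [ 0.4339 -0.1701  0.1488] [ 1.7995e+02 -1.3000e-01 -1.7803e+02] F [-0.2  0.2 -0.3]
```

View pics/c2.png

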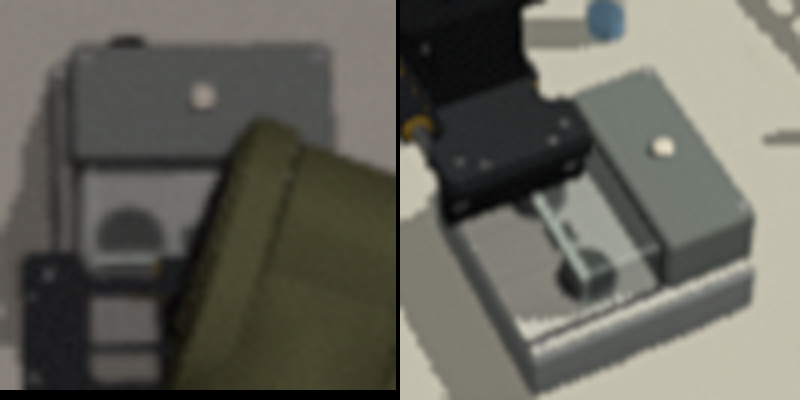

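The gripper body is in front of the station and the keys are partly visible. Nothing is in the way, so I'll descend and then push.

```bash
python3 steer.py '0 -0.003 0.025 0 0; 0 -0.003 0.05 0 0; 0 -0.003 0.067 0 0; 0 -0.003 0.067 0 0; 0 -0.003 0.067 0 0'; python3 go.py s -.0015 0 .081
```

```text
time_s: 2.53
tool_pos: [0.4357, -0.172, 0.0831]
tool_rot: [180.0, -0.0, -177.8]
force: [0.5, -0.3, -0.2]
grip_width: 0.0005
grasp_force: 0.0
[-0.0818 -0.0012  0.0021] turn 0.11 | t 2.5333 [ 0.4357 -0.172   0.0831] [ 1.8000e+02 -1.0000e-02 -1.7779e+02] F [ 0.5 -0.3 -0.2]
```

```bash
python3 steer.py '-0.015 0 0 0 0; -0.03 0 0 0 0; -0.04 0 0 0 0; -0.05 0 0 0 0; -0.06 0 0 0 0; -0.07 0 0 0 0; -0.075 0 0 0 0; -0.078 0 0 0 0'; python3 go.py s -.0015 0 .081
```

```text
time_s: 3.2
tool_pos: [0.5137, -0.1702, 0.0826]
tool_rot: [-180.0, -0.0, -177.9]
force: [-1.5, 0.6, 0.9]
grip_width: 0.0004
grasp_force: 0.8
[-0.0038 -0.      0.0016] turn -0.01 | t 3.2 [ 0.5137 -0.1702  0.0826] [-179.99   -0.   -177.91] F [-1.5  0.6  0.9]
```

Force is about 1.5 N, the guard's sliding friction. I'll creep on to the stop.

```bash
for i in 1; do python3 steer.py '-0.002 0 0 0 0; -0.003 0 0 0 0; -0.004 0 0 0 0; -0.004 0 0 0 0'; done; python3 go.py s -.0015 0 .081
```

```text
time_s: 3.53
tool_pos: [0.516, -0.1702, 0.0824]
tool_rot: [180.0, -0.1, -178.0]
force: [-3.8, 0.9, 3.0]
grip_width: 0.0005
grasp_force: 2.0
[-0.0015  0.0001  0.0014] turn -0.05 | t 3.5333 [ 0.516  -0.1702  0.0824] [ 1.7996e+02 -1.0000e-01 -1.7795e+02] F [-3.8  0.9  3. ]
```

```bash
python3 steer.py '-0.001 0 0 0 0; -0.002 0 0 0 0; -0.003 0 0 0 0; -0.003 0 0 0 0'; python3 go.py s -.0015 0 .081
```

```text
time_s: 3.87
tool_pos: [0.5162, -0.1702, 0.0823]
tool_rot: [179.9, -0.4, -178.0]
force: [-11.9, 1.7, 10.3]
grip_width: 0.0005
grasp_force: 6.1
[-0.0013  0.0001  0.0013] turn -0.08 | t 3.8667 [ 0.5162 -0.1702  0.0823] [ 179.88   -0.43 -177.98] F [-11.9   1.7  10.3]
```

The guard stopped hard: 12 N with no motion, and the position is within 1.3 mm of prediction. I'll back off, rise and open the fingers to 51 mm.

```bash
sed -i 's/P=\[.519/P=[.518/' go.py; python3 steer.py '0.01 0 0 0 0; 0.022 0 0 0 0; 0.022 0 -0.02 0 0.051; 0.022 0 -0.035 0 0.051; 0.022 0 -0.035 0 0.051; 0.022 0 -0.035 0 0.051; 0.022 0 -0.035 0 0.051; 0.022 0 -0.035 0 0.051'; python3 go.py s -.02 0 .077
python3 - <<'E'
from cell import env, eyes
import cv2,numpy as np
r=lambda im,x,y,w,h,k:cv2.resize(im[y:y+h,x:x+w],None,fx=k,fy=k,interpolation=cv2.INTER_CUBIC)
t=eyes.read_camera("top")["color"];s=eyes.read_camera("scene")["color"]
c=np.zeros((400,800,3),np.uint8);c[:390,:396]=r(t,340,235,66,65,6);c[:400,400:]=r(s,270,240,100,100,4)
cv2.imwrite("pics/c3.png",c)
E
```

```text
time_s: 4.53
tool_pos: [0.4976, -0.1706, 0.1167]
tool_rot: [180.0, -0.0, -177.9]
force: [0.2, 0.7, 0.2]
grip_width: 0.0325
grasp_force: 0.0
[-0.0004 -0.0001  0.0397] turn -0.02 | t 4.5333 [ 0.4976 -0.1706  0.1167] [ 1.7999e+02 -4.0000e-02 -1.7792e+02] F [0.2 0.7 0.2]
```

View pics/c3.png

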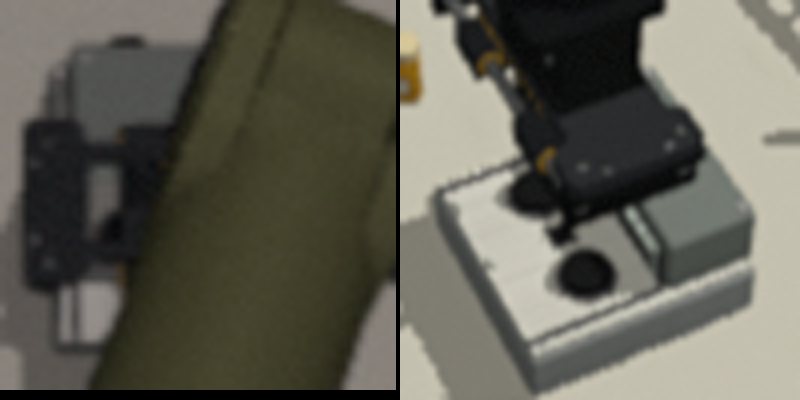

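The guard is fully back and both round keys are uncovered (scene crop: left key about (540,190), right key about (588,272)). I'll finish opening, go to 5 mm above the keys and check.

```bash
python3 steer.py '0 0 0 0 0.051; 0 0 0 0 0.051; 0 0 0 0 0.051; 0 0 0.015 0 0.051; 0 0 0.03 0 0.051; 0 0 0.039 0 0.051; 0 0 0.039 0 0.051; 0 0 0.039 0 0.051'; python3 go.py s -.02 0 .062
python3 - <<'E'
from cell import env, eyes
import cv2,numpy as np
r=lambda im,x,y,w,h,k:cv2.resize(im[y:y+h,x:x+w],None,fx=k,fy=k,interpolation=cv2.INTER_CUBIC)
s=eyes.read_camera("scene")["color"]
cv2.imwrite("pics/c4.png",r(s,270,240,100,100,6))
E
```

```text
time_s: 5.3
tool_pos: [0.4976, -0.1709, 0.0783]
tool_rot: [-180.0, -0.1, -177.9]
force: [1.1, -0.0, -0.5]
grip_width: 0.0514
grasp_force: 0.0
[-0.0004  0.0001  0.0163] turn -0.04 | t 5.3 [ 0.4976 -0.1709  0.0783] [-1.8000e+02 -6.0000e-02 -1.7794e+02] F [ 1.1 -0.  -0.5]
```

View pics/c4.png

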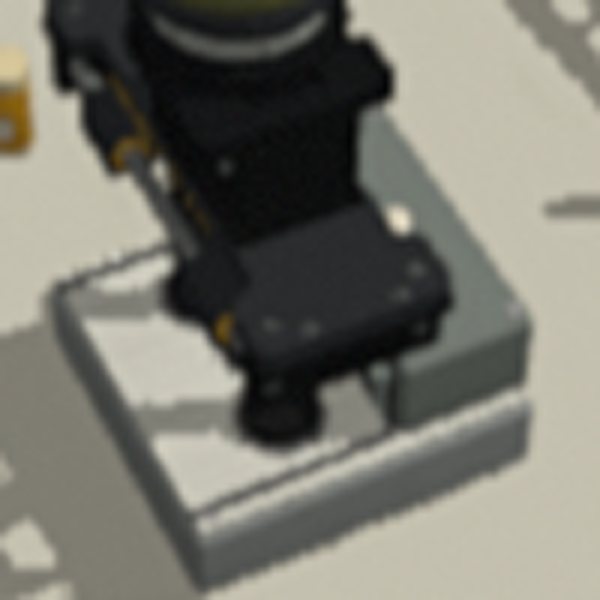

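The right finger stands centred on the right key (crop (280,410)), and the left finger is over the left key (about (195,290)). Now I'll press.

```bash
python3 steer.py '0 0 0.004 0 0.051; 0 0 0.007 0 0.051; 0 0 0.01 0 0.051; 0 0 0.012 0 0.051; 0 0 0.014 0 0.051; 0 0 0.016 0 0.051; 0 0 0.016 0 0.051'; python3 go.py s -.02 0 .062
```

```text
time_s: 5.93
tool_pos: [0.4988, -0.171, 0.0644]
tool_rot: [180.0, 0.1, -177.9]
force: [-3.0, 1.8, 15.3]
grip_width: 0.0509
grasp_force: 7.0
[0.0008 0.0003 0.0024] turn -0.03 | t 5.9333 [ 0.4988 -0.171   0.0644] [ 1.7996e+02  8.0000e-02 -1.7793e+02] F [-3.   1.8 15.3]
```

```bash
python3 steer.py '0 0 0.001 0 0.051; 0 0 0.002 0 0.051; 0 0 0.002 0 0.051; 0 0 0.002 0 0.051'; python3 go.py s -.02 0 .062
```

```text
time_s: 6.27
tool_pos: [0.4988, -0.1711, 0.0642]
tool_rot: [179.9, 0.1, -177.9]
force: [-8.2, 3.8, 28.6]
grip_width: 0.051
grasp_force: 13.9
[0.0008 0.0004 0.0022] turn -0.04 | t 6.2667 [ 0.4988 -0.1711  0.0642] [ 1.7990e+02  8.0000e-02 -1.7794e+02] F [-8.2  3.8 28.6]
```

Both keys are bottomed: force rose to 29 N with no further travel. Now holding.

```bash
H='0 0 0 0 0.051; 0 0 0 0 0.051; 0 0 0 0 0.051; 0 0 0 0 0.051; 0 0 0 0 0.051; 0 0 0 0 0.051; 0 0 0 0 0.051; 0 0 0 0 0.051'
python3 steer.py '0 0 0 0 0.051; 0 0 0 0 0.051; 0 0 0 0 0.051; 0 0 0 0 0.051; 0 0 0 0 0.051; 0 0 0 0 0.051; 0 0 0 0 0.051; 0 0 0 0 0.051'|head -4
python3 steer.py '0 0 0 0 0.051; 0 0 0 0 0.051; 0 0 0 0 0.051; 0 0 0 0 0.051; 0 0 0 0 0.051; 0 0 0 0 0.051; 0 0 0 0 0.051; 0 0 0 0 0.051'|head -4
python3 steer.py '0 0 0 0 0.051; 0 0 0 0 0.051; 0 0 0 0 0.051; 0 0 0 0 0.051; 0 0 0 0 0.051; 0 0 0 0 0.051; 0 0 0 0 0.051; 0 0 0 0 0.051'|head -4
python3 -c "
from cell import env, eyes;o=env.get_obs();print(o['wrist_torque'],o['tool_rot'])"
```

```text
time_s: 6.93
tool_pos: [0.4988, -0.1711, 0.0642]
tool_rot: [179.9, 0.1, -177.9]
force: [-9.1, 3.5, 28.4]
time_s: 7.6
tool_pos: [0.4988, -0.1711, 0.0642]
tool_rot: [179.9, 0.1, -177.9]
force: [-9.4, 2.7, 28.4]
time_s: 8.27
tool_pos: [0.4989, -0.171, 0.0642]
tool_rot: [179.9, 0.1, -177.9]
force: [-8.9, 2.8, 27.8]
[0.62255015 2.11588363 0.00388307] [ 1.79902826e+02  8.84531166e-02 -1.77930671e+02]
```

```bash
python3 steer.py '0 0 0 0 0.051; 0 0 0 0 0.051; 0 0 0 0 0.051; 0 0 0 0 0.051; 0 0 0 0 0.051; 0 0 0 0 0.051; 0 0 0 0 0.051; 0 0 0 0 0.051'|head -4
python3 steer.py '0 0 0 0 0.051; 0 0 0 0 0.051; 0 0 0 0 0.051; 0 0 0 0 0.051; 0 0 0 0 0.051; 0 0 0 0 0.051; 0 0 0 0 0.051; 0 0 0 0 0.051'|head -4
```

```text
time_s: 8.93
tool_pos: [0.4988, -0.1711, 0.0642]
tool_rot: [179.9, 0.1, -177.9]
force: [-8.4, 4.2, 27.7]
time_s: 9.6
tool_pos: [0.4988, -0.171, 0.0642]
tool_rot: [179.9, 0.1, -177.9]
force: [-9.0, 3.0, 28.2]
```

Held about 3.7 s. Releasing straight up.

```bash
python3 steer.py '0 0 -0.01 0 0.051; 0 0 -0.025 0 0.051; 0 0 -0.05 0 0.051; 0 0 -0.09 0 0.051; 0 0 -0.13 0 0.051; 0 0 -0.16 0 0.051; 0 0 -0.16 0 0.051; 0 0 -0.16 0 0.051'
python3 steer.py '0.02 0.04 0 0 0.051; 0.02 0.08 0 0 0.051; 0.02 0.12 0 0 0.051; 0.02 0.16 0 0 0.051; 0.02 0.2 0 0 0.051; 0.02 0.2 0 0 0.051; 0.02 0.2 0 0 0.051; 0.02 0.2 0 0 0.051'
python3 - <<'E'
from cell import env, eyes
import cv2,numpy as np
r=lambda im,x,y,w,h,k:cv2.resize(im[y:y+h,x:x+w],None,fx=k,fy=k,interpolation=cv2.INTER_CUBIC)
t=eyes.read_camera("top")["color"];s=eyes.read_camera("scene")["color"]
c=np.zeros((400,800,3),np.uint8);c[:390,:396]=r(t,340,235,66,65,6);c[:400,400:]=r(s,270,240,100,100,4)
cv2.imwrite("pics/c5.png",c)
E
```

```text
time_s: 10.27
tool_pos: [0.499, -0.1711, 0.2223]
tool_rot: [-180.0, 0.2, -177.9]
force: [-0.5, 0.3, -1.6]
grip_width: 0.051
grasp_force: 0.0
time_s: 10.93
tool_pos: [0.4699, 0.0277, 0.219]
tool_rot: [-179.9, -0.2, -177.9]
force: [-0.1, 0.1, -0.4]
grip_width: 0.0509
grasp_force: 0.0
```

View pics/c5.png

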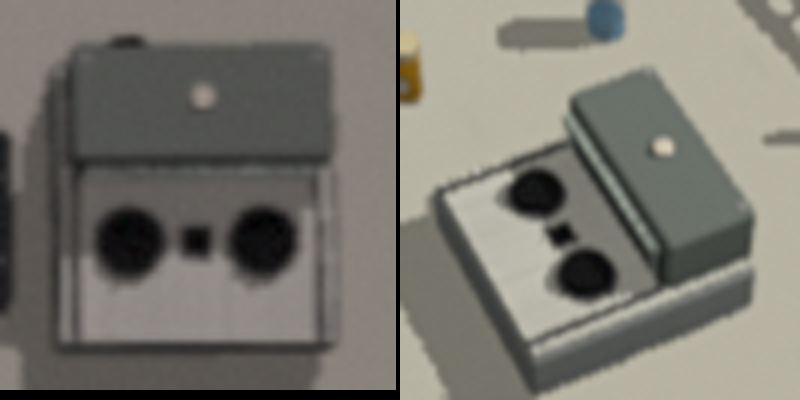

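The guard is fully back against the housing (bar at row 165 in the top crop). Both keys are up, the test key looks untouched and the arm is clear. The bystanders near the station have not moved.

```bash
python3 steer.py '0 0 0 0 0.051; 0 0 0 0 0.051; 0 0 0 0 0.051' | head -1; python3 -c "
from cell import env, eyes;print(env.sign_off())"
```

```text
time_s: 11.28
the job is handed in; nothing more can be done
None
```

I reset the interlock at the round-key station and handed the job in at about 11 s: the guard is fully back and left open, and both round keys were held down together for about 3.7 s and released; the test key, bar-key station and loose items were not touched.

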